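# Set a lamp-stem blank up on the decorating stand

## Robot

A 6-joint arm with a two-finger parallel gripper is mounted at the origin on the work surface. World frame = base frame: x ahead of the robot, y to its left, z up, the work surface at z = 0. Lengths are in m, angles in rad, forces in N, time in s.
With the tool pointing down it reaches from about 0.425 to 0.95 m from the base axis. Payload 3.5 kg.
Tool frame: the origin (TCP) lies between the finger pads; the fingertips stand 14 mm ahead of it and the grasp point (between the pads) lies 5 mm behind it (ctrl.tip_extent is the distance from the TCP to the fingertips, in m); x points along the fingers, z is the direction in which the jaws open and shut, and the axes are right-handed (so a half turn about x gives the same grasp; the last joint's range is limited). The gripper opens to 85 mm and grips with 20 to 120 N. Pads are 22 mm wide; open, the fingers measure 114 mm over their backs; the gripper's body (76 mm by 85 mm) begins 54 mm behind the grasp point. The pads swing forward as they close: fully open they stand 13 mm farther back than shut.
Start: joints at [1.109, 0.286, 1.577, -0, 1.279, -0.15], TCP at [0.207, 0.642, 0.245] pointing down, gripper open.
Joint ranges: [-2.77, 2.77], [-0.9, 2.22], [0.21, 2.48], [-1.53, 4.67], [0.24, 2.81], [-2.84, 2.84]. Speed limits (rad/s): [2.79, 2.79, 3.14, 3.14, 3.14, 3.14].

## Interface

Orientations are given as a unit quaternion [x, y, z, w].
In Python, from plant import ctrl gives the robot as it stands.
- The arm moves only by the tool move_arm, never from a script. Its argument "commands" is one flat list of numbers, 4 for each row, row after row: the shift along the tool's x, y, z in units of 25 mm (1.0 is 25 mm), then the turn about the tool's x in units of 5 degrees (1.0 is 5 degrees). A call has 1 to 20 rows; each row shifts and turns the commanded pose from where the row before left it, along the tool's axes as they then stand; what a row does not reach is not made up. A row lasts 1/8 s, in which the tool goes at most 62.5 mm and 10.7 degrees, less where a joint would pass 70% of its speed; a pose out of reach is approached as far as the arm can. A call is refused whole if a number of a shift passes 1 or a number of a turn 1, either way. A call with a gripper value outside its range is refused whole. "jaw" is the finger opening in mm, from 0 to 85.4, set as the call begins (left out, the last holds). The fingers move at their own pace and stop on an object; "force" is the grip in N (left out, the last holds). Time passes only in rows, so rows that do not move let the fingers close. It gives the time, the measured TCP pose, the force and the opening at its end, in the units of the state.
- ctrl.get_state(): the state, without advancing time (a new reading comes with each control period).
- ctrl.read_camera(name): name is "side" or "top" or "wrist"; returns the picture (400x640x3 uint8, red, green, blue); there is no depth.
- ctrl.get_calibration(name): a dict with "camera_matrix" (3x3 intrinsics, pixels), "camera_from_world" (4x4, takes a point from world to camera coordinates); the wrist camera has in their place "mount" (4x4, takes a point from camera to tool coordinates, whose origin is the TCP and whose axes are the tool frame's). Camera axes: x right, y down, z forward; pixel columns grow to the right and rows downward; lengths in m; the calibration is good to about 2 mm. The wrist camera is an equidistant fisheye: a pixel r from the principal point sees the ray r / f radians off the axis. A picture is of the moment at which its call begins: read the wrist's pose just before it. get_calibration takes no time and is no camera call.
- ctrl.sign_off(): hands the job in, once; it reports no verdict.
The state is a dict: "time": time; "qpos": joint angles; "dq": joint speeds; "joint_efforts": joint torques, N m; "eef_pos": TCP position; "tcp_rot": TCP orientation; "contact_force": force on the tool from outside, world axes, zero at the start; "wrist_torque": the same for the moment, N m; "opening": opening from 0.0 (shut) to 1.0 (fully open).
Only numpy, scipy, OpenCV 4.12 (cv2) and the standard library are available. Lean on these libraries where they do the work, as an engineer would, in place of code of your own. Each camera call takes 0.05 s, during which the arm holds its last target.

## Task

Set the wooden lamp-stem blank up for painting: draw the black spacer sleeve off its leaning rack peg and slide it over the upright mandrel of the green decorating stand until it sits fully home on the round table, then take the wooden blank off the other peg and slide it, wide foot down, over the top of the mandrel until it rests squarely on the spacer. Lower each one all the way down before letting go of it, and leave the brush jar, the paint jar and the dish undisturbed.

Things in the scene. Friction and masses are not known exactly. Their poses are not given: they have to be found in the camera images.
- stand: Green cast decorating stand (braked banding wheel), fixed. Origin: centre of its underside on the bench, z up along the mandrel's axis. Round foot and table 170 mm in diameter; table face 60 mm above the bench. From its centre rises a steel mandrel of 24 mm diameter, straight for 86 mm above the table, then a 12 mm long cone narrowing to 12 mm; top 98 mm above the table.
- stand_seat (a point): Point on the mandrel's axis in the upper face of the stand's round table (60 mm above the bench); z up.
- mandrel_top (a point): Top end of the mandrel, on its axis, 158 mm above the bench.
- rack: Dark wooden rack, fixed: board 120 (x) by 250 (y) by 16 mm, origin at the centre of its underside, z up. Two steel pegs, 22 mm diameter, 150 mm apart along y, lean 30 degrees from vertical to the rack's -x side (robot side), direction (-0.5, 0, 0.866) in its frame. Each has a square-set flange of 60 mm diameter at its foot and ends 80 mm beyond the flange's face (last 8 mm a cone).
- peg_left (a point): Centre of the upper face of the flange of the peg at the rack's +y side (52 mm above the bench). Axes are those of the rack, not of the peg.
- peg_right (a point): Same for the peg at the rack's -y side.
- spacer: Black plastic spacer sleeve: tube open at both ends, 46 mm outside diameter, 27 mm bore, 70 mm long, about 120 g. Origin at the centre of its lower end, z along its axis to the upper end. At the start it hangs on either peg, leaning with it, lower end on the flange. On the stand the mandrel stands 28 mm out of it.
- blank: Light wooden lamp-stem blank: tube open at both ends, 27 mm bore, 100 mm long, 54 mm outside diameter, with a foot of 66 mm diameter over the lowest 14 mm, about 160 g. Origin at the centre of the foot's underside, z along its axis to the other end. At the start it hangs foot down on the other peg.
- brush_jar: Bystander: blue ceramic jar, 72 mm diameter, 100 mm high, with paint brushes standing in it to about 210 mm. Origin at the centre of its underside.
- paint_jar: Bystander: closed jar of red paint, 64 mm diameter, 85 mm high. Origin at the centre of its underside.
- dish: Bystander: small white ceramic bowl, 84 mm diameter, 32 mm high. Origin at the centre of its underside.
Things that resemble listed ones, but are neither listed nor needed, are in the scene too. Leave any blue or orange look-alike of the blank alone.

How it is judged:
On the way, in this order (a step that is already met when the one before it is completed fails the run):
1. the spacer is held in the fingers, drawn off its peg, its lower end more than 140 mm above the bench (contact force between the fingers and spacer above 0.5 N and height (world z) of spacer above 0.14 m), for 0.1 s.
2. the spacer, still in the fingers, is home on the mandrel: lower end within 4 mm of the stand's table (contact force between the fingers and spacer above 0.5 N and horizontal distance between spacer and stand_seat below 0.004 m and z of spacer in the frame of stand_seat between -0.004 and 0.004 m and angle between spacer's own z axis and vertical below 0.08 rad), for 0.1 s.
3. the blank is held in the fingers, off its peg, its foot more than 145 mm above the bench (contact force between the fingers and blank above 0.5 N and height (world z) of blank above 0.145 m), for 0.1 s.
4. the blank, still in the fingers, is home: foot within 4 mm of the spacer's top (contact force between the fingers and blank above 0.5 N and horizontal distance between blank and stand_seat below 0.004 m and z of blank in the frame of stand_seat between 0.066 and 0.074 m and angle between blank's own z axis and vertical below 0.08 rad), for 0.1 s.
At the end, for the whole second after the job is handed in: The spacer is on the mandrel with its lower end within 4 mm of the stand's table, and the blank is foot down on the mandrel above it with its foot 70 mm above the table within 4 mm; each is upright within 0.05 rad, within 4 mm of the mandrel's axis, at rest and released (horizontal distance between each of spacer, blank and stand_seat below 0.004 m and z of spacer in the frame of stand_seat between -0.004 and 0.004 m and angle between each of spacer, blank's own z axis and vertical below 0.05 rad and z of blank in the frame of stand_seat between 0.066 and 0.074 m and linear speed of each of spacer, blank below 0.02 m/s and contact force between the fingers and blank below 0.1 N and contact force between the fingers and spacer below 0.1 N); the robot touches nothing.
It fails at once if the brush jar is pushed more than 25 mm or tipped more than 0.35 rad (distance of brush_jar from where it was at the start of the episode above 0.025 m or angle between brush_jar's own z axis and vertical above 0.35 rad).
It fails at once if the paint jar is pushed more than 25 mm or tipped more than 0.35 rad (distance of paint_jar from where it was at the start of the episode above 0.025 m or angle between paint_jar's own z axis and vertical above 0.35 rad).
It fails at once if the dish is pushed more than 25 mm or tipped more than 0.35 rad (distance of dish from where it was at the start of the episode above 0.025 m or angle between dish's own z axis and vertical above 0.35 rad).
It also fails if it takes over 72 s, if anything falls off the work surface, if the arm or the gripper's body presses on something with over 40 N, if the wrist force passes 120 N, or if a joint passes its speed limit or range.

## Working session

There is one attempt and no reset: what is moved stays moved. The work goes in short steps, Python scripts to look and compute and a tool call to move; the robot and the scene stay as the last step left them, time stands still between calls to the robot, and variables do not carry over. Pictures are saved under pics/ and viewed, and the job is handed in when it is done.

Besides the shell and the picture viewer there is one more tool, called after "Request:" by a JSON object that holds its "api" and its "payload", one argument or row to a line. move_arm: Moves the arm, as the interface text tells. Its arguments: {"type":"object","properties":{"commands":{"type":"array"},"jaw":{"type":"number"},"force":{"type":"number"}},"required":["commands"]}

```bash
ls; mkdir -p pics
python3 - <<'E'
from plant import ctrl
import cv2,numpy as np
np.set_printoptions(precision=4,suppress=True)
s=ctrl.get_state(); print(s)
for n in ["side","top","wrist"]:
    im=ctrl.read_camera(n); cv2.imwrite(f"pics/{n}0.png",im[:,:,::-1])
    print(n,ctrl.get_calibration(n))
E
```

```text
pics
{'time': 0.0, 'qpos': array([ 1.109 ,  0.2872,  1.5782,  0.    ,  1.2786, -0.15  ]), 'dq': array([ 0.0008, -0.0019,  0.002 , -0.0001,  0.0022,  0.0005]), 'joint_efforts': array([ -0.0012, -40.5972, -29.2629,  -0.0001,   0.0057,   0.    ]), 'eef_pos': array([0.2068, 0.6419, 0.2439]), 'tcp_rot': array([-0.4167,  0.5723,  0.4159,  0.5708]), 'contact_force': array([-0.0305,  0.1296,  0.4859]), 'wrist_torque': array([ 0.0161, -0.0275,  0.0272]), 'opening': 0.9992562374609446}
side {'camera_matrix': array([[449.4271,   0.    , 318.2247],
       [  0.    , 449.4271, 204.5201],
       [  0.    ,   0.    ,   1.    ]]), 'camera_from_world': array([[ 0.7192, -0.6947,  0.0107, -0.412 ],
       [-0.393 , -0.4194, -0.8183,  0.3265],
       [ 0.573 ,  0.5843, -0.5746,  1.0153],
       [ 0.    ,  0.    ,  0.    ,  1.    ]])}
top {'camera_matrix': array([[416.468 ,   0.    , 312.1099],
       [  0.    , 416.468 , 203.8464],
       [  0.    ,   0.    ,   1.    ]]), 'camera_from_world': array([[-0.0209, -0.9997,  0.0145, -0.0008],
       [-0.9823,  0.0178, -0.1862,  0.5927],
       [ 0.1859, -0.0181, -0.9824,  1.2642],
       [ 0.    ,  0.    ,  0.    ,  1.    ]])}
wrist {'camera_matrix': array([[309.7069,   0.    , 317.8789],
       [  0.    , 309.7069, 203.603 ],
       [  0.    ,   0.    ,   1.    ]]), 'mount': array([[ 0.0004, -0.3263,  0.9453, -0.129 ],
       [-0.0018, -0.9453, -0.3263,  0.0841],
       [ 1.    , -0.0015, -0.0009, -0.0014],
       [ 0.    ,  0.    ,  0.    ,  1.    ]])}
```

View pics/side0.png

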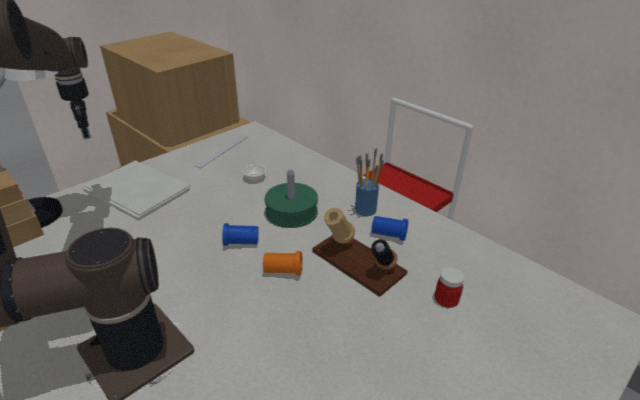

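View pics/top0.png

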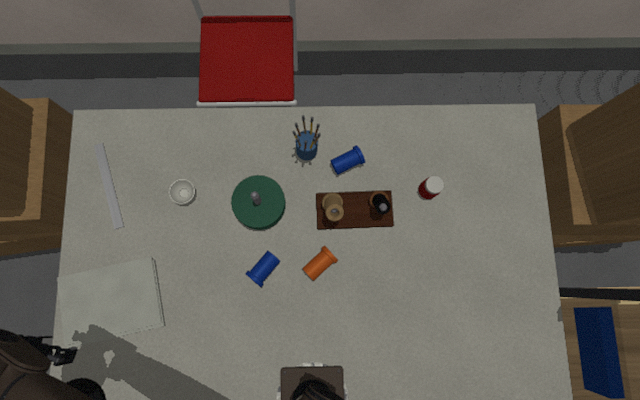

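View pics/wrist0.png

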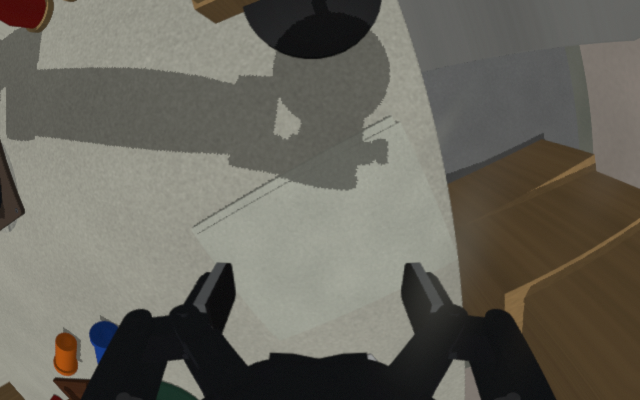

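The stand is left of the rack. The blank hangs on the +y peg and the spacer on the -y peg. Next I'll measure positions.

```bash
cat > h.py <<'E'
import numpy as np,cv2
from plant import ctrl
from scipy.spatial.transform import Rotation as Ro
np.set_printoptions(precision=4,suppress=True)
def ray(n,px):
    c=ctrl.get_calibration(n);K=c["camera_matrix"];T=np.linalg.inv(c["camera_from_world"])
    d=np.linalg.inv(K)@np.array([px[0],px[1],1.]);return T[:3,3],T[:3,:3]@d
def onz(n,px,z):
    o,d=ray(n,px);return o+d*(z-o[2])/d[2]
def proj(n,p):
    c=ctrl.get_calibration(n);q=c["camera_from_world"]@np.append(p,1);u=c["camera_matrix"]@q[:3];return u[:2]/u[2]
def wray(px,st):
    c=ctrl.get_calibration("wrist");K=c["camera_matrix"];M=c["mount"]
    v=np.array([px[0]-K[0,2],px[1]-K[1,2]]);r=np.hypot(*v);th=r/K[0,0]
    d=np.array([*(v/max(r,1e-9)*np.sin(th)),np.cos(th)])
    R=Ro.from_quat(st["tcp_rot"]).as_matrix()
    return R@M[:3,3]+st["eef_pos"],R@(M[:3,:3]@d)
def wproj(p,st):
    c=ctrl.get_calibration("wrist");K=c["camera_matrix"];M=c["mount"]
    R=Ro.from_quat(st["tcp_rot"]).as_matrix()
    q=np.linalg.inv(M)@np.append(R.T@(np.asarray(p)-st["eef_pos"]),1);q=q[:3]
    th=np.arctan2(np.hypot(q[0],q[1]),q[2]);e=q[:2]/np.hypot(q[0],q[1])
    return K[:2,2]+K[0,0]*th*e
def won(px,z,st):
    o,d=wray(px,st);return o+d*(z-o[2])/d[2]
def masks(im):
    h=cv2.cvtColor(im,cv2.COLOR_RGB2HSV);return h
E
python3 - <<'E'
from h import *
im=cv2.imread("pics/top0.png")[:,:,::-1].copy();H=cv2.cvtColor(im,cv2.COLOR_RGB2HSV)
print("R tool\n",Ro.from_quat(ctrl.get_state()["tcp_rot"]).as_matrix())
for p in [(258,203),(355,210),(333,205),(378,202),(270,268),(430,188),(330,215),(345,195)]: print(p,H[p[1],p[0]])
def big(m,k=0):
    n,l,s,c=cv2.connectedComponentsWithStats(m.astype(np.uint8));i=np.argsort(-s[1:,4])[k]+1;return l==i,s[i],c[i]
g,s,c=big((H[...,0]>60)&(H[...,0]<95)&(H[...,1]>90));print("green",s,c)
cn=max(cv2.findContours(g.astype(np.uint8),0,2)[0],key=len);e=cv2.fitEllipse(cv2.convexHull(cn));print(e,onz("top",e[0],.06))
r,s,c=big((H[...,0]<15)&(H[...,1]>110)&(im[...,0]<130)&(np.arange(640)[None]>300)&(np.arange(640)[None]<410)&(np.arange(400)[:,None]>180)&(np.arange(400)[:,None]<240))
print("rack",s,c)
cn=max(cv2.findContours(r.astype(np.uint8),0,2)[0],key=len);b=cv2.boxPoints(cv2.minAreaRect(cn));print(b)
for q in b: print(onz("top",q,.016))
crop=cv2.resize(im[90:300,150:460,::-1],None,fx=2.5,fy=2.5,interpolation=cv2.INTER_CUBIC);cv2.imwrite("pics/topc.png",crop)
s=cv2.imread("pics/side0.png");cv2.imwrite("pics/sidec.png",cv2.resize(s[140:320,210:470],None,fx=3,fy=3,interpolation=cv2.INTER_CUBIC))
E
```

```text
R tool
 [[-0.0008 -0.9518  0.3067]
 [-0.0017  0.3067  0.9518]
 [-1.      0.0002 -0.0018]]
(258, 203) [150  10  51]
(355, 210) [  9 149  60]
(333, 205) [ 18 106 116]
(378, 202) [120 255   3]
(270, 268) [111 230  93]
(430, 188) [ 30  12 151]
(330, 215) [ 19 111 113]
(345, 195) [ 12 157  57]
green [ 232  176   53   54 2089] [258.292  202.3619]
((258.0929870605469, 202.29403686523438), (52.461177825927734, 53.76133346557617), 148.09246826171875) [0.5999 0.158  0.06  ]
rack [ 316  191   77   38 1830] [356.0694 211.1454]
[[315.7069 193.0849]
 [391.048  190.2945]
 [392.3672 225.9123]
 [317.026  228.7027]]
[ 0.6358 -0.0257  0.016 ]
[ 0.6408 -0.2742  0.016 ]
[ 0.5226 -0.2718  0.016 ]
[ 0.5181 -0.0273  0.016 ]
```

View pics/topc.png

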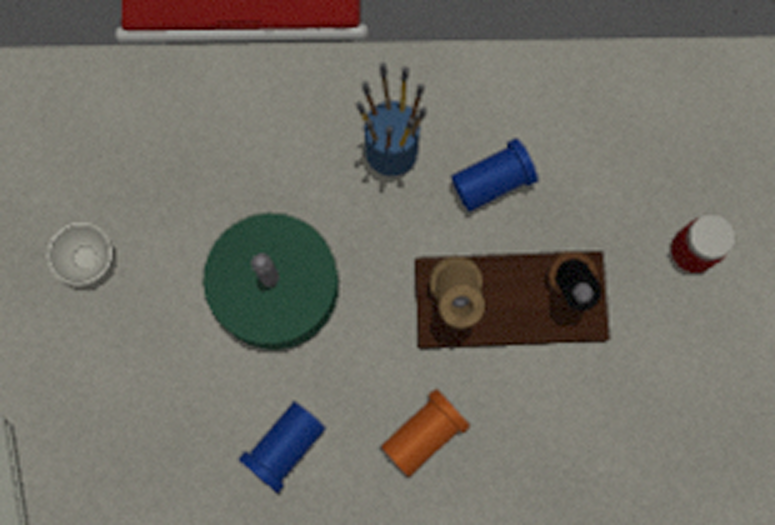

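View pics/sidec.png

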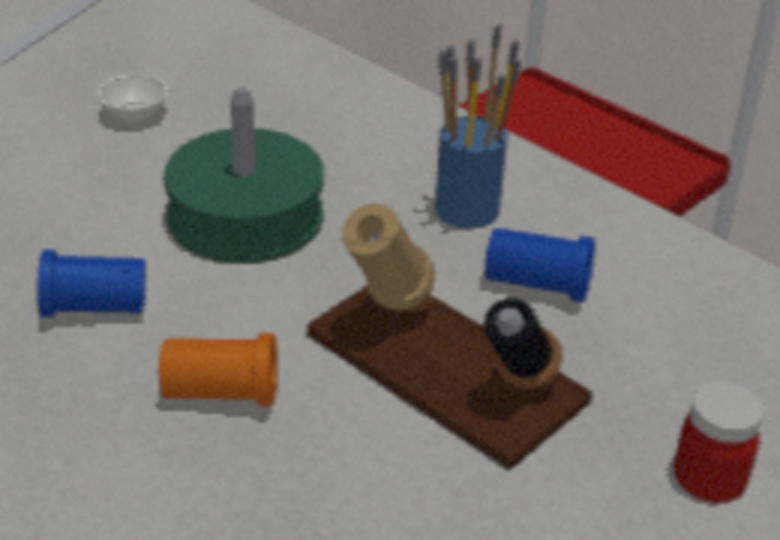

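Run:
```python
from h import *
def tri(a,b):
    (o1,d1),(o2,d2)=ray("top",a),ray("side",b);A=np.stack([d1,-d2],1);t=np.linalg.lstsq(A,o2-o1,rcond=None)[0];p,q=o1+d1*t[0],o2+d2*t[1];return (p+q)/2,np.linalg.norm(p-q)
print("peg R tip",onz("top",(383.2,206.8),.1213),tri((383.2,206.8),(380,246.7)))
print("blank top",onz("top",(334.4,212.4),.1386),tri((334.4,212.4),(210+372/3,140+229/3)))
print("mandrel top",onz("top",(255.2,194),.158),tri((255.2,194),(210+241/3,140+91/3)))
for n,p in dict(orange=(322,263),blue1=(264,268),dish=(182,192),brush=(306,150),paint=(428,194),blue2=(348,160)).items(): print(n,onz("top",p,.03)[:2])
im=cv2.imread("pics/side0.png")[:,:,::-1].copy();H=cv2.cvtColor(im,cv2.COLOR_RGB2HSV)
g=((H[...,0]>60)&(H[...,0]<95)&(H[...,1]>90)).astype(np.uint8)
print(proj("side",[.6,.158,.06]),proj("top",[.6,.158,.158]))
```

```text
peg R tip [ 0.5672 -0.2251  0.1213] (array([ 0.5695, -0.2275,  0.1107]), np.float64(0.0010308995265350689))
blank top [ 0.55   -0.0762  0.1386] (array([ 0.5522, -0.0777,  0.1345]), np.float64(0.003769836324028357))
mandrel top [0.6056 0.1554 0.158 ] (array([0.6053, 0.1564, 0.1552]), np.float64(0.0021411700488121297))
orange [ 0.4074 -0.04  ]
blue1 [0.3955 0.1423]
dish [0.6441 0.4072]
brush [0.7793 0.0036]
paint [ 0.6233 -0.3913]
blue2 [ 0.7426 -0.1344]
[289.8187 196.7145] [254.3148 195.8826]
```

Request:
{"api": "move_arm", "payload": {
  "commands": [0,0,0,-0.95,0,0,0,-0.95,0,0,0,-0.95,0,0,0,-0.95,0,-0.8,-0.9,0,0,-0.8,-0.9,0,0,-0.8,-1,0,0,-0.8,-1,0,0,-0.8,-1,0,0,-0.8,-1,0,0,-0.8,-1,0,0,-0.8,-1,0,0,-0.8,-1,0,0,-0.8,-1,0,0,-0.8,-1,0,0,-0.8,-1,0,0,-0.8,-1,0,0,-0.8,-1,0,0,-0.8,-1,0,0,-0.8,-1,0],
  "jaw": 85
}}

```text
time: 2.65
eef_pos: [0.5352, 0.2529, 0.2449]
tcp_rot: [-0.505, 0.495, 0.505, 0.495]
contact_force: [0.9, 0.4, 0.1]
opening: 0.997
```

Request:
{"api": "move_arm", "payload": {
  "commands": [0,0.2,-0.95,0,0,0,-0.95,0,0,0,-0.95,0,0,0,-0.95,0,0,0,0,0,0,0,0,0]
}}

```text
time: 3.4
eef_pos: [0.5316, 0.1592, 0.2451]
tcp_rot: [-0.505, 0.495, 0.505, 0.495]
contact_force: [-0.4, -0.5, -0.1]
opening: 0.994
```

Run:
```python
from h import *
import json
s=ctrl.get_state(); im=ctrl.read_camera("wrist"); cv2.imwrite("pics/w1.png",im[:,:,::-1])
np.savez("w1.npz",**{k:s[k] for k in("eef_pos","tcp_rot")})
print(s["time"],s["eef_pos"],s["qpos"],Ro.from_quat(s["tcp_rot"]).as_matrix())
print(wproj([.603,.157,.158],s),wproj([.603,.157,.06],s))
```

```text
3.4 [0.5316 0.1592 0.2451] [ 0.1079  0.0223  1.8743  0.0004  1.2453 -1.4828] [[-0.0003 -0.9998 -0.0197]
 [ 0.0004 -0.0197  0.9998]
 [-1.      0.0003  0.0004]]
[315.7275 294.2941] [316.2414 243.4508]
```

View pics/w1.png

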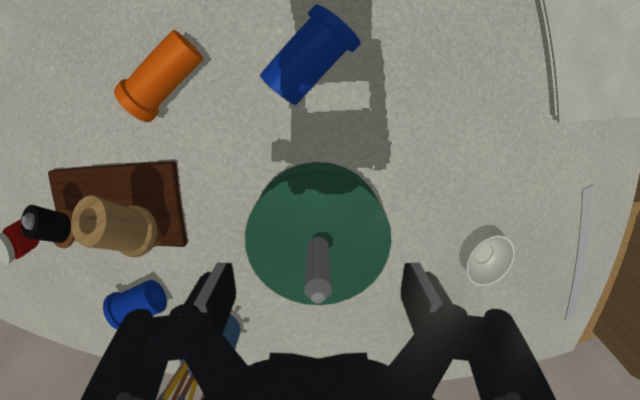

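Run:
```python
from h import *
s=dict(np.load("w1.npz")); im=cv2.imread("pics/w1.png")[:,:,::-1].copy();H=cv2.cvtColor(im,cv2.COLOR_RGB2HSV)
g=((H[...,0]>60)&(H[...,0]<95)&(H[...,1]>80)).astype(np.uint8)
n,l,st,c=cv2.connectedComponentsWithStats(g);i=np.argmax(st[1:,4])+1;m=(l==i).astype(np.uint8)
cn=cv2.convexHull(max(cv2.findContours(m,0,1)[0],key=len))[:,0].astype(float)
P=np.array([won(q,.06,s)[:2] for q in cn])
# fit circle
from scipy.optimize import least_squares
f=least_squares(lambda v:np.hypot(*(P-v[:2]).T)-v[2],[.6,.157,.085],loss="soft_l1",f_scale=.001);print("table",f.x,np.abs(f.fun).max())
# exclude near side (shows side wall)
Q=P[P[:,0]>.59];f=least_squares(lambda v:np.hypot(*(Q-v[:2]).T)-.085,[.6,.157],loss="soft_l1",f_scale=.001);print(f.x)
# mandrel: grey, low saturation within hull
hull=cv2.fillConvexPoly(np.zeros_like(m),cn.astype(int),1)
k=(hull>0)&(H[...,1]<60)&(im[...,0]>45)
ys,xs=np.nonzero(k);
for y in range(ys.min(),ys.max()+1,3):
    x=xs[ys==y]
    if len(x): print(y,x.min(),x.max(),(x.min()+x.max())/2)
cv2.imwrite("pics/w1c.png",cv2.resize(im[140:320,230:410,::-1],None,fx=3,fy=3,interpolation=cv2.INTER_CUBIC))
for p in [(318,297),(318,298)]: print(won(p,.158,s))
for p in [(320.5,240),(320.5,245)]: print(won(p,.06,s))
```

```text
table [0.6004 0.1586 0.0862] 0.005725225383609825
[0.6031 0.1584]
166 340 340 340.0
187 266 266 266.0
196 375 375 375.0
199 377 377 377.0
238 312 323 317.5
241 309 326 317.5
244 308 328 318.0
247 307 328 317.5
250 307 389 348.0
253 307 328 317.5
256 307 328 317.5
259 306 328 317.0
262 306 329 317.5
265 306 384 345.0
268 306 329 317.5
271 306 329 317.5
274 305 329 317.0
277 305 330 317.5
280 305 330 317.5
283 305 330 317.5
286 305 330 317.5
289 304 331 317.5
292 304 360 332.0
295 306 329 317.5
298 309 326 317.5
301 312 323 317.5
[0.6059 0.159  0.158 ]
[0.6069 0.159  0.158 ]
[0.5986 0.1617 0.06  ]
[0.6049 0.1619 0.06  ]
```

View pics/w1c.png

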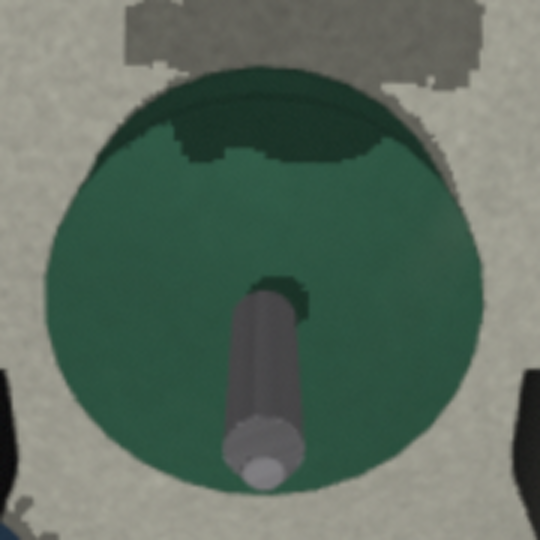

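Request:
{"api": "move_arm", "payload": {
  "commands": [0,0.07,-0.96,0,0,0.07,-0.96,0,0,0.07,-0.96,0,0,0.07,-0.96,0,0,0.07,-0.96,0,0,0.07,-0.96,0,0,0.07,-0.96,0,0,0.07,-0.96,0,0,0.07,-0.96,0,0,0.07,-0.96,0,0,0.07,-0.96,0,0,0.07,-0.96,0,0,0.07,-0.96,0,0,0.07,-0.96,0,0,0.07,-0.96,0,0,0.07,-0.96,0,0,0,0,0,0,0,0,0]
}}

```text
time: 5.7
eef_pos: [0.5115, -0.2248, 0.2451]
tcp_rot: [-0.505, 0.495, 0.505, 0.495]
contact_force: [-0.8, 0.1, -0.5]
opening: 0.994
```

Run:
```python
from h import *
s=ctrl.get_state(); im=ctrl.read_camera("wrist"); cv2.imwrite("pics/w2.png",im[:,:,::-1])
np.savez("w2.npz",**{k:s[k] for k in("eef_pos","tcp_rot")})
print(s["time"],s["eef_pos"],s["qpos"])
print(wproj([.567,-.226,.1213],s),wproj([.607,-.225,.052],s))
cv2.imwrite("pics/w2c.png",cv2.resize(im[190:310,250:410,::-1],None,fx=4,fy=4,interpolation=cv2.INTER_CUBIC))
```

```text
5.7 [ 0.5115 -0.2248  0.2451] [-0.5958  0.0312  1.8652  0.0005  1.2458 -2.1873]
[317.1039 257.3675] [317.4459 258.5784]
```

View pics/w2.png

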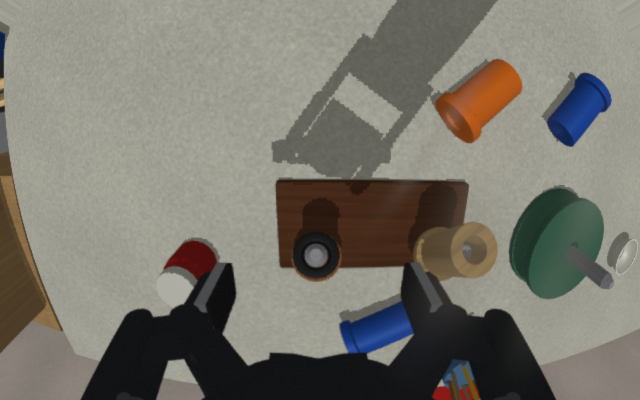

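View pics/w2c.png

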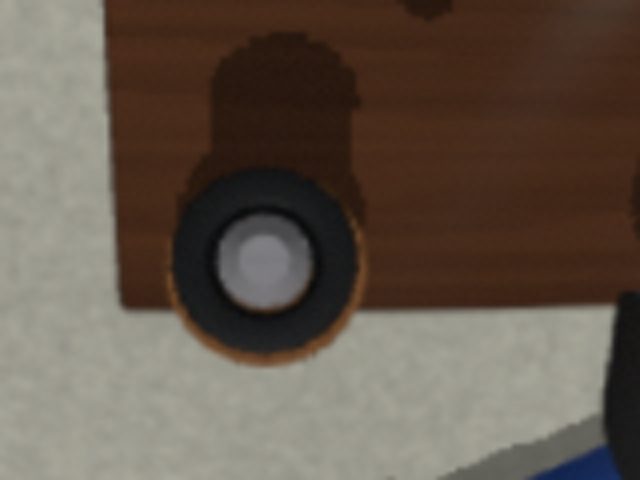

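Run:
```python
from h import *
s=dict(np.load("w2.npz"))
t=won((316,254),.1213,s);print(t, won((316.7,255.5),.1126,s)); 
b=won((470,250),.1386,s);print("blank top ctr",b)
print("right flange",t+[.04,.0008,-.0693], "s45", t+np.array([.0175,0.0003,-.0303]))
# left rack corners at z=.016
for p in [(277,267),(277,181),(466,183)]: print(won(p,.016,s))
```

```text
[ 0.5634 -0.2271  0.1213] [ 0.5698 -0.2264  0.1126]
blank top ctr [ 0.5516 -0.083   0.1386]
right flange [ 0.6034 -0.2263  0.052 ] s45 [ 0.5809 -0.2268  0.091 ]
[ 0.6417 -0.2788  0.016 ]
[ 0.5227 -0.2752  0.016 ]
[ 0.5187 -0.0341  0.016 ]
```

Request:
{"api": "move_arm", "payload": {
  "commands": [0.4,-0.74,-0.03,0,0.4,-0.74,-0.03,0,0.5,-0.74,-0.03,0,0.5,-0.74,-0.03,0,0.8,0,0,0,0.8,0,0,0,0.8,0,0,0,0.8,0,0,0,0.8,0,0,0,0.8,0,0,0,0,0,0,0,0,0,0,0]
}}

```text
time: 7.25
eef_pos: [0.5858, -0.2275, 0.0808]
tcp_rot: [0.505, -0.495, -0.505, -0.495]
contact_force: [-0.0, -0.7, 0.4]
opening: 0.997
```

Run:
```python
from h import *
s=ctrl.get_state(); im=ctrl.read_camera("wrist"); cv2.imwrite("pics/w3.png",im[:,:,::-1])
print(s["time"],s["eef_pos"],s["contact_force"])
```

```text
7.25 [ 0.5858 -0.2275  0.0808] [-0.0013 -0.6843  0.3702]
```

View pics/w3.png

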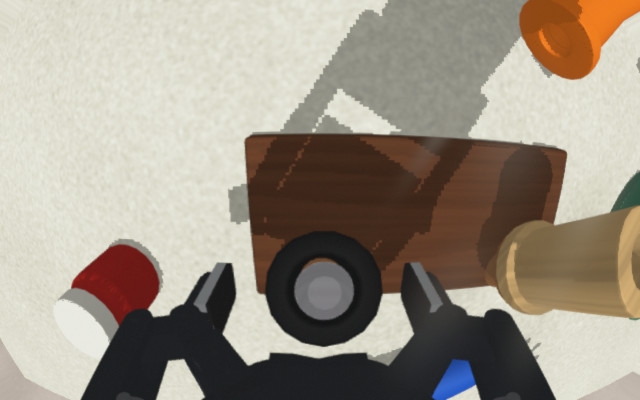

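Request:
{"api": "move_arm", "payload": {
  "commands": [0,0,0.08,0,0,0,0,0,0,0,0,0,0,0,0,0,0,0,0,0,0,0,0,0],
  "jaw": 30,
  "force": 40
}}

```text
time: 8.05
eef_pos: [0.5857, -0.2254, 0.0813]
tcp_rot: [0.505, -0.495, -0.505, -0.495]
contact_force: [-1.1, 1.2, 5.6]
opening: 0.534
```

Request:
{"api": "move_arm", "payload": {
  "commands": [-0.43,0.25,0,0,-0.43,0.25,0,0,-0.43,0.25,0,0,-0.43,0.25,0,0,-0.43,0.25,0,0,-0.43,0.25,0,0,-0.43,0.25,0,0,-0.43,0.25,0,0,-0.6,0.35,0,0,-0.8,0,0,0,0,0,0,0,0,0,0,0]
}}

```text
time: 9.55
eef_pos: [0.5266, -0.2263, 0.2013]
tcp_rot: [0.505, -0.495, -0.505, -0.495]
contact_force: [0.3, -0.4, -1.0]
opening: 0.536
```

Run:
```python
from h import *
s=ctrl.get_state()
for n in("wrist","side"):
  im=ctrl.read_camera(n); cv2.imwrite(f"pics/{n}4.png",im[:,:,::-1])
print(s["time"],s["eef_pos"],s["contact_force"],s["opening"])
cv2.imwrite("pics/side4c.png",cv2.resize(im[100:320,210:470,::-1],None,fx=2.5,fy=2.5,interpolation=cv2.INTER_CUBIC))
```

```text
9.55 [ 0.5266 -0.2263  0.2013] [ 0.2963 -0.3875 -1.0232] 0.5363056197459352
```

View pics/wrist4.png

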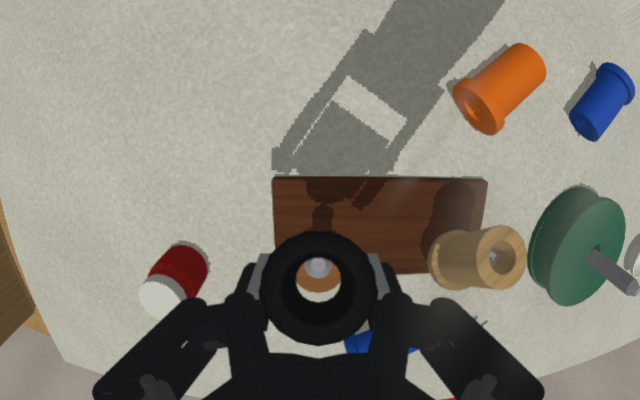

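View pics/side4c.png

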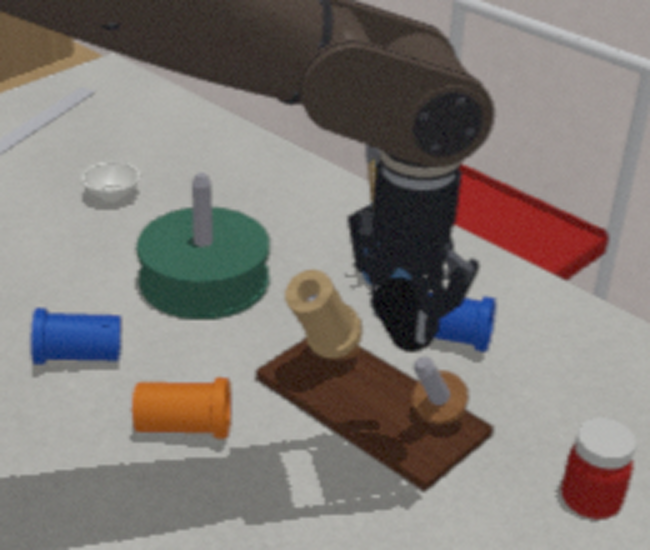

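Request:
{"api": "move_arm", "payload": {
  "commands": [0,0.8,0,0,0.2,0.8,0,0,0.4,0.8,0,0,0.6,0.8,0,0,0.8,0.1,0,0,0.8,0,0,0,0.8,0,0,0,0.8,0,0,0,0.8,0,0,0,0.4,0,0,0,0.2,0,0,0,0,0,0,0]
}}

```text
time: 11.15
eef_pos: [0.4442, -0.2281, 0.0564]
tcp_rot: [-0.505, 0.495, 0.505, 0.495]
contact_force: [0.3, -0.2, -0.9]
opening: 0.536
```

Request:
{"api": "move_arm", "payload": {
  "commands": [0.3,0,0,0,0.2,0,0,0,0.1,0,0,0,0.06,0,0,0,0.04,0,0,0,0,0,0,0],
  "force": 25
}}

```text
time: 11.9
eef_pos: [0.4442, -0.228, 0.04]
tcp_rot: [-0.505, 0.495, 0.505, 0.495]
contact_force: [-2.0, 2.0, 6.2]
opening: 0.537
```

Run:
```python
from h import *
s=ctrl.get_state()
for n in("wrist","side"):
  im=ctrl.read_camera(n); cv2.imwrite(f"pics/{n}5.png",im[:,:,::-1])
print(s["time"],s["eef_pos"],s["contact_force"],s["wrist_torque"],s["opening"])
cv2.imwrite("pics/side5c.png",cv2.resize(im[180:340,270:470,::-1],None,fx=3,fy=3,interpolation=cv2.INTER_CUBIC))
```

```text
11.9 [ 0.4442 -0.228   0.04  ] [-2.0305  1.9507  6.2338] [ 0.4326  0.5753 -0.0328] 0.5371401172700296
```

View pics/wrist5.png

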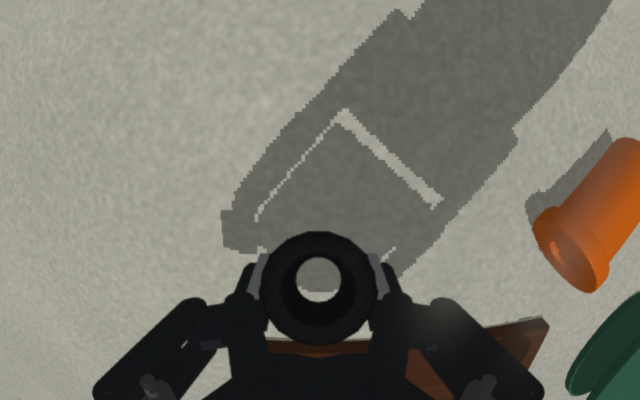

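View pics/side5c.png

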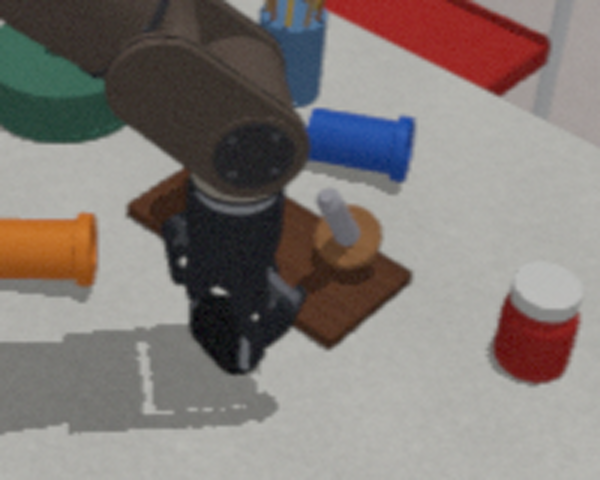

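Request:
{"api": "move_arm", "payload": {
  "commands": [0.05,-0.2,0,0,0.05,-0.2,0,0,0.03,-0.2,0,0,0.03,-0.2,0,0,0,0,0,0],
  "force": 20
}}

```text
time: 12.62
eef_pos: [0.4644, -0.2288, 0.0373]
tcp_rot: [-0.505, 0.495, 0.505, 0.494]
contact_force: [-4.6, 0.5, 12.7]
opening: 0.535
```

Run:
```python
from h import *
s=ctrl.get_state()
im=ctrl.read_camera("wrist"); cv2.imwrite(f"pics/wrist6.png",im[:,:,::-1])
print(s["time"],s["eef_pos"],s["contact_force"],s["wrist_torque"],s["opening"])
```

```text
12.625 [ 0.4644 -0.2288  0.0373] [-4.6301  0.4923 12.7289] [ 0.1161  1.3361 -0.0438] 0.5348397780028078
```

View pics/wrist6.png

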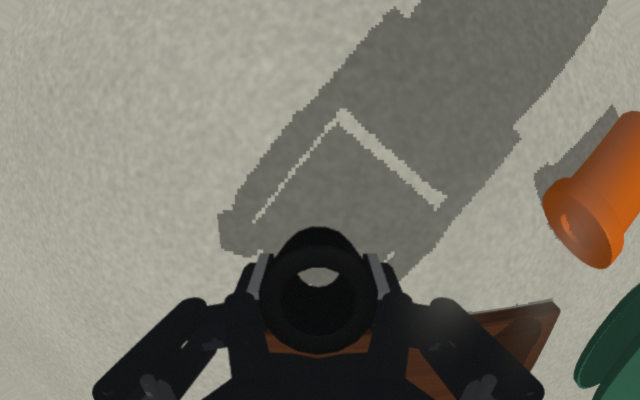

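Request:
{"api": "move_arm", "payload": {
  "commands": [0.04,-0.15,0,0,0.04,-0.15,0,0,0.04,-0.15,0,0,0,0,0,0]
}}

```text
time: 13.18
eef_pos: [0.4754, -0.2287, 0.0341]
tcp_rot: [-0.505, 0.496, 0.505, 0.494]
contact_force: [-6.2, -0.5, 11.1]
opening: 0.537
```

Run:
```python
from h import *
s=ctrl.get_state()
im=ctrl.read_camera("wrist"); cv2.imwrite(f"pics/wrist7.png",im[:,:,::-1])
print(s["time"],s["eef_pos"],s["contact_force"],s["wrist_torque"],s["opening"])
```

```text
13.175 [ 0.4754 -0.2287  0.0341] [-6.1735 -0.5276 11.1382] [-0.0411  1.3772  0.0063] 0.53720774621691
```

View pics/wrist7.png

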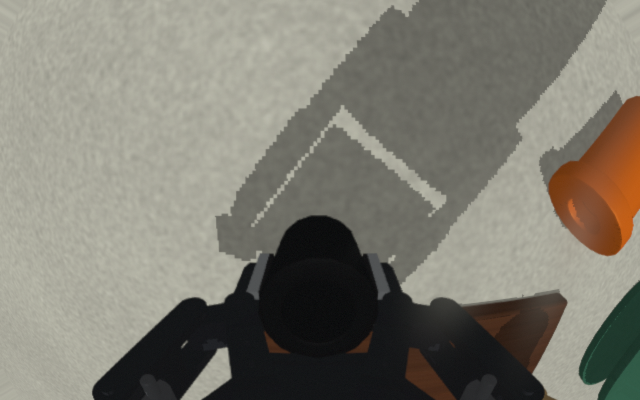

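Run:
```python
from h import *
s=ctrl.get_state();g=s["eef_pos"]+[0,0,.005]
for sg in(.034,.039):
 for t in(0,5,10,15,20,30):
  a=np.array([-np.sin(np.radians(t)),0,np.cos(np.radians(t))]);x=np.array([a[2],0,-a[0]])
  b=g-sg*a;T=g+(.07-sg)*a
  print(sg,t,"botnear",wproj(b-.023*x,s)[1],"topnear,far",wproj(T-.023*x,s)[1],wproj(T+.023*x,s)[1],"lowest z",(b-.023*x)[2])
```

```text
0.034 0 botnear 215.8198478567278 topnear,far 289.4637732316375 374.74750234562475 lowest z 0.005120905023640106
0.034 5 botnear 219.7091713462694 topnear,far 278.7241791987555 373.3629862241767 lowest z 0.0032457032053246184
0.034 10 botnear 223.90409946025096 topnear,far 268.12315181222027 371.15372491195 lowest z 0.0016435333348856366
0.034 15 botnear 228.37254668969965 topnear,far 257.856604112539 368.07239734460364 lowest z 0.0003265888924538036
0.034 20 botnear 233.0844360875259 topnear,far 248.10200623485326 364.0793596396592 lowest z -0.0006951073795711613
0.034 30 botnear 243.12717732672897 topnear,far 230.70076102877962 353.26178268616786 lowest z -0.0018239587050308068
0.039 0 botnear 212.60919529247354 topnear,far 281.53791894623413 366.3275473005142 lowest z 0.00012090502364010824
0.039 5 botnear 217.1690583740843 topnear,far 272.2663298788979 365.4256715942563 lowest z -0.0017352702851341035
0.039 10 botnear 222.01596524125222 topnear,far 263.22970512235565 363.8173825243224 lowest z -0.0032805054301754044
0.039 15 botnear 227.11779665037295 topnear,far 254.57421114361125 361.4651565980773 lowest z -0.004503040238991532
0.039 20 botnear 232.44467348570615 topnear,far 246.42851717708734 358.33739523707015 lowest z -0.0053935704835007
0.039 30 botnear 243.66373509330742 topnear,far 232.06995835351583 349.6748120746056 lowest z -0.006154085723953
```

Request:
{"api": "move_arm", "payload": {
  "commands": [0,0,0,0,0,0,0,0,0,0,0,0,0,0,0,0],
  "jaw": 56
}}

```text
time: 13.72
eef_pos: [0.4752, -0.2273, 0.0316]
tcp_rot: [-0.505, 0.495, 0.505, 0.495]
contact_force: [0.2, -0.7, 0.4]
opening: 0.655
```

Request:
{"api": "move_arm", "payload": {
  "commands": [-0.3,0,0,0,-0.3,0,0,0,0,0,0,0]
}}

```text
time: 14.1
eef_pos: [0.476, -0.2279, 0.048]
tcp_rot: [0.506, -0.495, -0.504, -0.495]
contact_force: [0.3, 0.3, -0.5]
opening: 0.653
```

Run:
```python
from h import *
s=ctrl.get_state()
im=ctrl.read_camera("wrist"); cv2.imwrite(f"pics/wrist8.png",im[:,:,::-1])
print(s["time"],s["eef_pos"],s["contact_force"],s["opening"])
g=s["eef_pos"]
for dx in(-.005,0,.005,.01): print(dx,[wproj([g[0]+dx+a,g[1],z],s)[1] for a,z in((-.023,.07),(.023,.07),(-.023,0))])
```

```text
14.1 [ 0.476  -0.2279  0.048 ] [ 0.3478  0.2637 -0.4915] 0.6530861869047915
-0.005 [np.float64(251.3842664324297), np.float64(337.30545613010656), np.float64(196.3399929887311)]
0 [np.float64(262.46008522982527), np.float64(344.65798968402817), np.float64(204.20807193031612)]
0.005 [np.float64(273.09641371608757), np.float64(351.6746179117608), np.float64(211.93899715819072)]
0.01 [np.float64(283.29527188347527), np.float64(358.37111007458867), np.float64(219.5269430755139)]
```

View pics/wrist8.png

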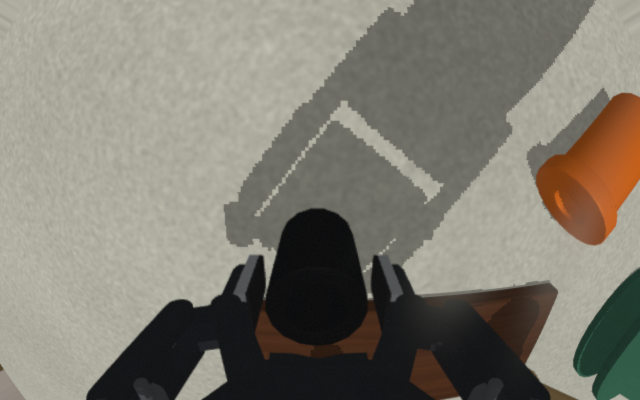

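Request:
{"api": "move_arm", "payload": {
  "commands": [-0.08,-0.06,0,0,0,0,0,0,0,0,0,0,0,0,0,0,0,0,0,0],
  "jaw": 30,
  "force": 50
}}

```text
time: 14.78
eef_pos: [0.4767, -0.2273, 0.0486]
tcp_rot: [-0.505, 0.495, 0.505, 0.495]
contact_force: [0.7, -0.3, -1.0]
opening: 0.531
```

Request:
{"api": "move_arm", "payload": {
  "commands": [-0.3,0,0,0,-0.8,0,0,0,-0.9,0.2,0,0,-1,0.3,0,0,-1,0,0.5,0,-1,0,1,0,-1,0,1,0,-0.5,0,1,0,0,0,1,0,0,0,0,0,0,0,0,0]
}}

```text
time: 16.15
eef_pos: [0.4621, -0.1155, 0.2115]
tcp_rot: [0.505, -0.495, -0.505, -0.495]
contact_force: [0.4, 0.1, -1.2]
opening: 0.531
```

Run:
```python
from h import *
s=ctrl.get_state()
im=ctrl.read_camera("wrist"); cv2.imwrite(f"pics/wrist9.png",im[:,:,::-1])
print(s["time"],s["eef_pos"],s["contact_force"],s["opening"])
g=s["eef_pos"]+[0,0,.005];sg=.055
for t in (-4,0,4):
  a=np.array([-np.sin(np.radians(t)),0,np.cos(np.radians(t))]);x=np.array([a[2],0,-a[0]]);b=g-sg*a;T=g+(.07-sg)*a
  print(t,[wproj(p,s)[1] for p in(b-.023*x,T-.023*x,T+.023*x,T-.0135*x,T+.0135*x,b+.0135*x)])
```

```text
16.15 [ 0.4621 -0.1155  0.2115] [ 0.4315  0.064  -1.1615] 0.5310065933770272
-4 [np.float64(198.25920702109607), np.float64(264.2144534665771), np.float64(340.94873865000204), np.float64(282.933325500162), np.float64(327.76497970862374), np.float64(250.10463272119586)]
0 [np.float64(203.25735682479385), np.float64(259.9046513201025), np.float64(341.8435983373031), np.float64(279.60113417947457), np.float64(327.55786979807465), np.float64(255.87395846944753)]
4 [np.float64(208.42305823939105), np.float64(255.8063721413862), np.float64(342.49226020359004), np.float64(276.31608695391486), np.float64(327.13827431623383), np.float64(261.6934013210743)]
```

View pics/wrist9.png

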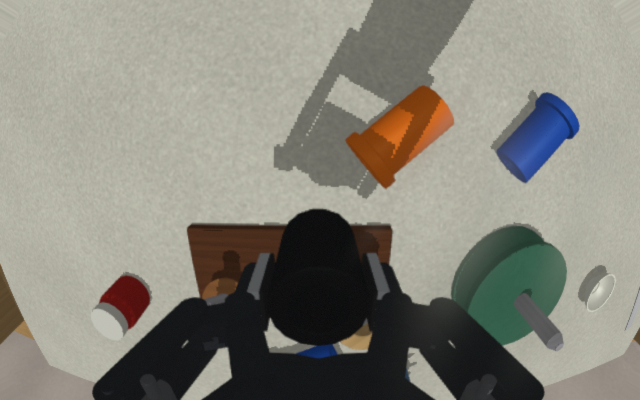

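Request:
{"api": "move_arm", "payload": {
  "commands": [-0.4,0,0,0,-0.2,-0.53,0.98,0,0,-0.53,0.98,0,0,-0.53,0.98,0,0,-0.53,0.98,0,0,-0.53,0.98,0,0,-0.53,0.98,0,0,-0.53,0.98,0,0,-0.53,0.98,0,0,-0.53,0.98,0,0,-0.53,0.98,0,0,-0.53,0.98,0,0,0,0,0,0,0,0,0]
}}

```text
time: 17.95
eef_pos: [0.6025, 0.1565, 0.2264]
tcp_rot: [0.505, -0.495, -0.505, -0.495]
contact_force: [-0.7, -0.2, -1.9]
opening: 0.532
```

Run:
```python
from h import *
s=ctrl.get_state()
for n in("side","top","wrist"):
  im=ctrl.read_camera(n); cv2.imwrite(f"pics/{n}10.png",im[:,:,::-1])
  if n=="side": cv2.imwrite("pics/side10c.png",cv2.resize(im[110:250,230:370,::-1],None,fx=4,fy=4,interpolation=cv2.INTER_CUBIC))
print(s["time"],s["eef_pos"],s["contact_force"],s["opening"])
```

```text
17.95 [0.6025 0.1565 0.2264] [-0.7416 -0.2365 -1.9148] 0.531689102759579
```

View pics/side10c.png

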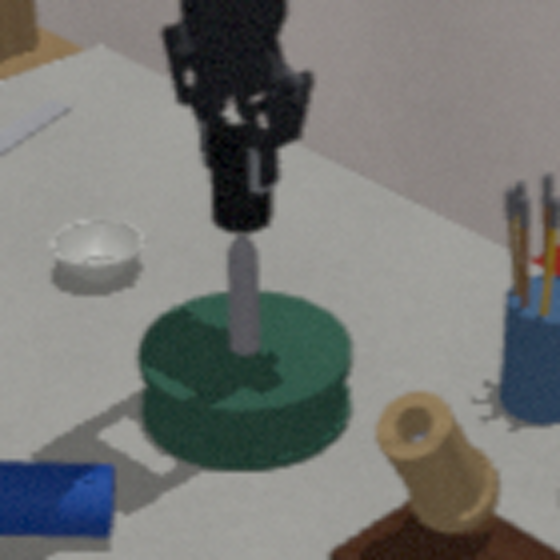

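View pics/wrist10.png

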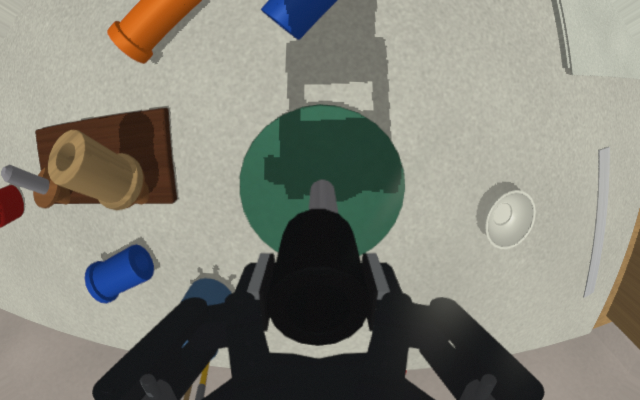

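Run:
```python
from h import *
s=ctrl.get_state()
im=cv2.imread("pics/wrist10.png")[:,:,::-1].copy();H=cv2.cvtColor(im,cv2.COLOR_RGB2HSV)
for y in (188,192,196,200,204):
    r=(H[y,290:360,1]<60)&(im[y,290:360,0]>55); x=np.nonzero(r)[0]+290; print(y,x.min(),x.max(),len(x))
for Y in(.1565,.1585): print(Y,wproj([.605,Y,.06],s),wproj([.605,Y,.1],s),wproj([.605-.012,Y,.06],s))
print("spacer bottom near",wproj([.6025+.0018-.023,.1565,.177],s))
d=(im[230:240]).max(2)<25
for y in (225,235,245):
    x=np.nonzero(im[y,240:400].max(1)<30)[0]+240; print(y,x.min(),x.max())
t=cv2.imread("pics/top10.png");cv2.imwrite("pics/top10c.png",cv2.resize(t[130:250,190:330],None,fx=4,fy=4,interpolation=cv2.INTER_CUBIC))
g=((H[...,0]>60)&(H[...,0]<95)&(H[...,1]>80)).astype(np.uint8)
cn=max(cv2.findContours(g,0,1)[0],key=len)[:,0];cn=cn[cn[:,1]<250]
print("green lr",[(y,cn[cn[:,1]==y][:,0].min(),cn[cn[:,1]==y][:,0].max()) for y in(170,185,200)], wproj([.605,.1585-.085,.06],s),wproj([.605,.1585+.085,.06],s))
```

```text
188 311 333 23
192 310 334 25
196 310 335 26
200 310 335 26
204 309 336 28
0.1565 [319.7879 189.6377] [320.0399 202.6327] [320.0163 177.9448]
0.1585 [321.7988 189.6711] [322.334  202.6699] [322.0498 177.9795]
spacer bottom near [321.5693 206.6358]
225 288 348
235 283 352
245 281 355
green lr [(170, np.int32(242), np.int32(402)), (185, np.int32(240), np.int32(392)), (200, np.int32(242), np.int32(401))] [238.0371 188.6108] [404.7999 191.3983]
```

Request:
{"api": "move_arm", "payload": {
  "commands": [0,-0.04,0.08,0,0.4,0,0,0,0.4,0,0,0,0.2,0,0,0,0.08,0,0,0,0,0,0,0,0,0,0,0]
}}

```text
time: 18.98
eef_pos: [0.6037, 0.1593, 0.1998]
tcp_rot: [0.505, -0.495, -0.505, -0.495]
contact_force: [0.3, -0.6, -0.8]
opening: 0.536
```

Run:
```python
from h import *
s=ctrl.get_state()
im=ctrl.read_camera("side"); cv2.imwrite("pics/side11c.png",cv2.resize(im[110:250,230:370,::-1],None,fx=4,fy=4,interpolation=cv2.INTER_CUBIC))
print(s["time"],s["eef_pos"],s["contact_force"],s["wrist_torque"])
```

```text
18.975 [0.6037 0.1593 0.1998] [ 0.2886 -0.6491 -0.8319] [ 0.0641  0.0121 -0.0249]
```

View pics/side11c.png

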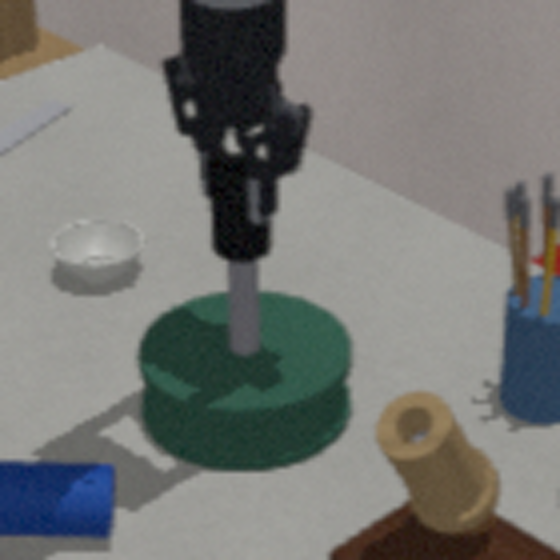

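Request:
{"api": "move_arm", "payload": {
  "commands": [0,-0.07,-0.04,0,0.1,0,0,0,0.1,0,0,0,0.1,0,0,0,0,0,0,0]
}}

```text
time: 19.65
eef_pos: [0.605, 0.1586, 0.1913]
tcp_rot: [-0.505, 0.495, 0.505, 0.495]
contact_force: [-0.9, 1.1, -1.5]
opening: 0.532
```

Run:
```python
from h import *
s=ctrl.get_state()
im=ctrl.read_camera("side"); 
print(s["time"],s["eef_pos"],s["contact_force"],s["wrist_torque"])
G=im.astype(float).sum(2)
def edges(y,a,b,thr):
    r=G[y,a:b];i=np.nonzero(np.diff((r>thr).astype(int)))[0];return [a+k+(thr-r[k])/(r[k+1]-r[k]) for k in i]
for y in range(168,176): print(y,edges(y,275,310,180), end=' ')
print()
for y in range(180,192,3): print(y,G[y,282:300].astype(int))
```

```text
19.65 [0.605  0.1586 0.1913] [-0.9006  1.0535 -1.5138] [0.3589 0.0002 0.0115]
168 [np.float64(283.4767441860465), np.float64(297.25142857142856)] 169 [np.float64(283.5287356321839), np.float64(297.24598930481284)] 170 [np.float64(283.69651741293535), np.float64(297.2584269662921)] 171 [np.float64(283.77), np.float64(297.2457142857143)] 172 [np.float64(283.73), np.float64(297.2099447513812)] 173 [np.float64(283.7307692307692), np.float64(297.2352941176471)] 174 [np.float64(283.8333333333333), np.float64(297.16279069767444)] 175 [np.float64(284.61805555555554), np.float64(296.2413793103448)] 
180 [460 455 467 462 427 319 270 260 270 274 274 264 345 457 464 460 452 454]
183 [367 339 303 272 273 255 260 265 263 272 266 263 254 244 249 266 274 289]
186 [219 205 220 214 220 240 260 267 273 274 267 256 252 226 232 214 210 205]
189 [202 217 209 225 229 242 257 268 266 267 265 259 242 219 229 213 220 218]
```

Request:
{"api": "move_arm", "payload": {
  "commands": [0.25,0,0,0,0.25,0,0,0,0.25,0,0,0,0.25,0,0,0,0,0,0,0]
}}

```text
time: 20.32
eef_pos: [0.6048, 0.1586, 0.1655]
tcp_rot: [-0.504, 0.495, 0.505, 0.495]
contact_force: [1.1, 4.4, -3.3]
opening: 0.531
```

Request:
{"api": "move_arm", "payload": {
  "commands": [0.1,0,0.04,0,0.25,0,0,0,0.25,0,0,0,0.25,0,0,0,0,0,0,0]
}}

```text
time: 20.95
eef_pos: [0.6048, 0.1588, 0.1445]
tcp_rot: [-0.505, 0.496, 0.505, 0.494]
contact_force: [0.3, 0.2, -0.8]
opening: 0.535
```

Request:
{"api": "move_arm", "payload": {
  "commands": [0.25,0,0,0,0.25,0,0,0,0.25,0,0,0,0.25,0,0,0,0.15,0,0,0,0,0,0,0]
}}

```text
time: 21.7
eef_pos: [0.6049, 0.1592, 0.1163]
tcp_rot: [-0.505, 0.495, 0.505, 0.495]
contact_force: [0.3, 0.5, -0.2]
opening: 0.533
```

Lower slowly until it seats.

Request:
{"api": "move_arm", "payload": {
  "commands": [0.1,0,0,0,0.08,0,0,0,0.08,0,0,0,0.06,0,0,0,0,0,0,0,0,0,0,0]
}}

```text
time: 22.45
eef_pos: [0.6053, 0.1592, 0.1089]
tcp_rot: [0.505, -0.495, -0.505, -0.495]
contact_force: [-0.4, 0.1, -0.2]
opening: 0.535
```

Run:
```python
from h import *
s=ctrl.get_state()
im=ctrl.read_camera("side"); cv2.imwrite("pics/side12c.png",cv2.resize(im[110:250,230:370,::-1],None,fx=4,fy=4,interpolation=cv2.INTER_CUBIC))
print(s["time"],s["eef_pos"],s["contact_force"],s["wrist_torque"])
```

```text
22.45 [0.6053 0.1592 0.1089] [-0.438   0.0927 -0.2274] [-0.0143  0.0213  0.0238]
```

View pics/side12c.png

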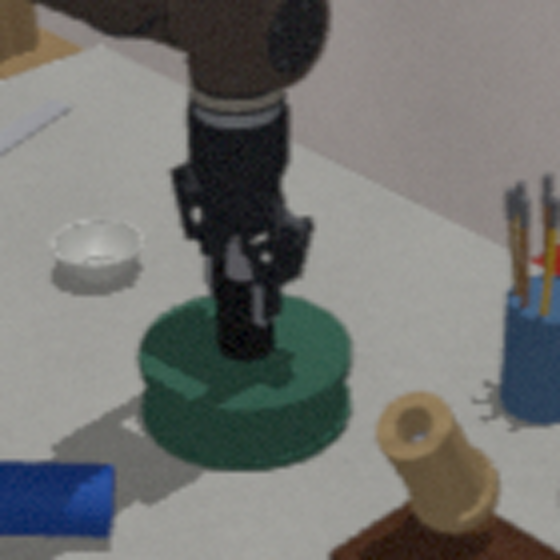

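Request:
{"api": "move_arm", "payload": {
  "commands": [0.04,0,0,0,0.04,0,0,0,0,0,0,0,0,0,0,0]
}}

```text
time: 23.0
eef_pos: [0.6055, 0.1593, 0.1083]
tcp_rot: [0.505, -0.495, -0.505, -0.495]
contact_force: [-2.6, -0.3, 4.3]
opening: 0.533
```

Request:
{"api": "move_arm", "payload": {
  "commands": [0.03,0,0,0,0,0,0,0,0,0,0,0]
}}

```text
time: 23.38
eef_pos: [0.6056, 0.1593, 0.1083]
tcp_rot: [0.505, -0.495, -0.505, -0.495]
contact_force: [-4.9, -1.1, 8.2]
opening: 0.533
```

Request:
{"api": "move_arm", "payload": {
  "commands": [0,0,0,0,0,0,0,0,0,0,0,0,0,0,0,0],
  "jaw": 85
}}

```text
time: 23.88
eef_pos: [0.6051, 0.1592, 0.1058]
tcp_rot: [-0.505, 0.495, 0.505, 0.495]
contact_force: [-0.6, 0.3, 0.8]
opening: 0.994
```

Request:
{"api": "move_arm", "payload": {
  "commands": [-0.5,0,0,0,-1,0,0,0,-1,0,0,0,-1,0,0,0,-1,0,0,0,-0.7,0.6,0,0,0,0.8,0,0,0,0.8,0,0,0,0.6,0,0,0,0,0,0,0,0,0,0]
}}

```text
time: 25.25
eef_pos: [0.5357, 0.1578, 0.2365]
tcp_rot: [0.505, -0.495, -0.505, -0.495]
contact_force: [-0.0, -0.2, 0.5]
opening: 0.99
```

Run:
```python
from h import *
s=ctrl.get_state()
im=ctrl.read_camera("wrist"); cv2.imwrite("pics/wrist13.png",im[:,:,::-1])
np.savez("w13.npz",**{k:s[k] for k in("eef_pos","tcp_rot")})
im=ctrl.read_camera("side"); cv2.imwrite("pics/side13c.png",cv2.resize(im[110:250,230:370,::-1],None,fx=4,fy=4,interpolation=cv2.INTER_CUBIC))
print(s["time"],s["eef_pos"],s["contact_force"],s["wrist_torque"])
```

```text
25.25 [0.5357 0.1578 0.2365] [-0.0459 -0.1928  0.4899] [-0.0241  0.0045  0.0306]
```

View pics/wrist13.png

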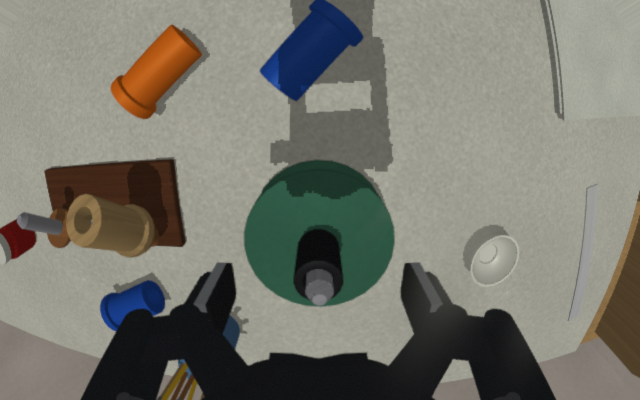

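View pics/side13c.png

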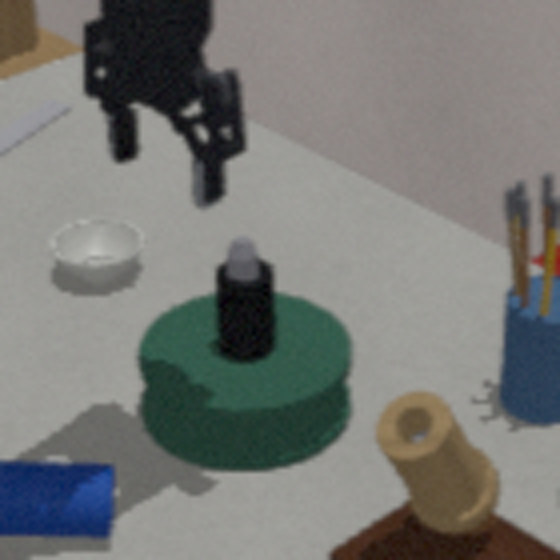

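Request:
{"api": "move_arm", "payload": {
  "commands": [0,-0.11,-0.94,0,0,-0.11,-0.94,0,0,-0.11,-0.94,0,0,-0.11,-0.94,0,0,-0.11,-0.94,0,0,-0.11,-0.94,0,0,-0.11,-0.94,0,0,-0.11,-0.94,0,0,-0.11,-0.94,0,0,-0.11,-0.94,0,0.6,0,0,0,0.6,0,0,0,0,0,0,0]
}}

```text
time: 26.98
eef_pos: [0.5659, -0.0753, 0.2031]
tcp_rot: [-0.503, 0.496, 0.507, 0.494]
contact_force: [-0.5, 1.0, 0.0]
opening: 0.994
```

Run:
```python
from h import *
s=ctrl.get_state()
im=ctrl.read_camera("wrist"); cv2.imwrite("pics/wrist14.png",im[:,:,::-1])
print(s["time"],s["eef_pos"],s["contact_force"])
```

```text
26.975 [ 0.5659 -0.0753  0.2031] [-0.5034  1.0481  0.0391]
```

View pics/wrist14.png

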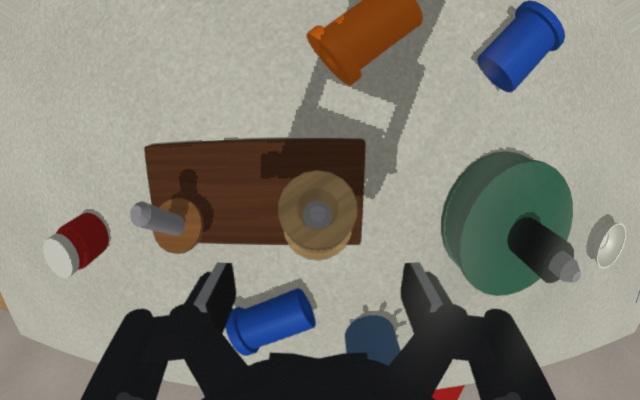

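Request:
{"api": "move_arm", "payload": {
  "commands": [0.7,-0.06,0,0,0.8,-0.06,0,0,0.8,0,0,0,0.8,0,0,0,0.6,0,0,0,0.3,0,0,0,0,0,0,0]
}}

```text
time: 27.9
eef_pos: [0.5702, -0.0765, 0.1056]
tcp_rot: [-0.505, 0.495, 0.505, 0.495]
contact_force: [-1.3, -0.6, -0.1]
opening: 0.995
```

Run:
```python
from h import *
s=ctrl.get_state()
im=ctrl.read_camera("wrist"); cv2.imwrite("pics/wrist15.png",im[:,:,::-1])
print(s["time"],s["eef_pos"],s["contact_force"])
```

```text
27.9 [ 0.5702 -0.0765  0.1056] [-1.2723 -0.6186 -0.1258]
```

View pics/wrist15.png

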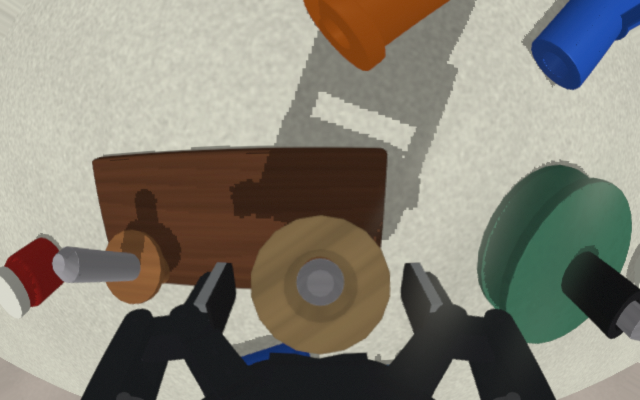

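Request:
{"api": "move_arm", "payload": {
  "commands": [0,0,0.04,0,0,0,0,0,0,0,0,0,0,0,0,0,0,0,0,0],
  "jaw": 35,
  "force": 40
}}

```text
time: 28.58
eef_pos: [0.571, -0.0757, 0.1074]
tcp_rot: [0.505, -0.495, -0.504, -0.495]
contact_force: [-1.6, 0.1, 5.7]
opening: 0.628
```

Request:
{"api": "move_arm", "payload": {
  "commands": [-0.43,0.25,0,0,-0.43,0.25,0,0,-0.43,0.25,0,0,-0.43,0.25,0,0,-0.43,0.25,0,0,-0.43,0.25,0,0,-0.43,0.25,0,0,-0.43,0.25,0,0,-0.6,0.35,0,0,-0.8,0,0,0,0,0,0,0,0,0,0,0]
}}

```text
time: 30.08
eef_pos: [0.5112, -0.0766, 0.2267]
tcp_rot: [-0.505, 0.495, 0.505, 0.495]
contact_force: [-1.3, -0.2, -1.9]
opening: 0.632
```

Run:
```python
from h import *
s=ctrl.get_state()
im=ctrl.read_camera("wrist"); cv2.imwrite("pics/wrist16.png",im[:,:,::-1])
im=ctrl.read_camera("side"); cv2.imwrite("pics/side16c.png",cv2.resize(im[100:320,210:470,::-1],None,fx=2.5,fy=2.5,interpolation=cv2.INTER_CUBIC))
print(s["time"],s["eef_pos"],s["contact_force"],s["opening"])
```

```text
30.075 [ 0.5112 -0.0766  0.2267] [-1.2526 -0.242  -1.9387] 0.6321192096091531
```

View pics/wrist16.png

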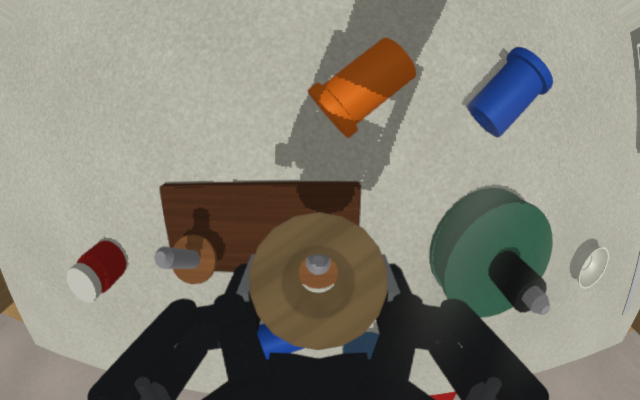

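View pics/side16c.png

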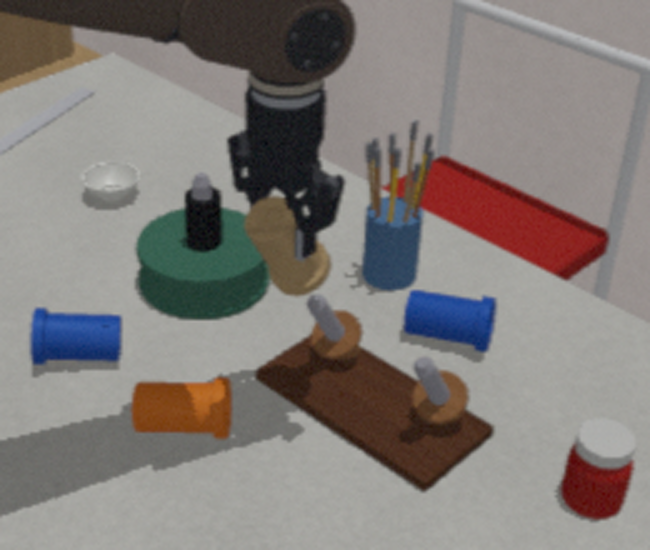

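Request:
{"api": "move_arm", "payload": {
  "commands": [0,0.8,-0.5,0,0,0.8,-0.9,0,0,0.7,-0.9,0,0,0.66,-0.9,0,0.2,0,-0.9,0,0.5,0,-0.9,0,0.8,0,-0.78,0,0.9,0,0,0,0.9,0,0,0,0.9,0,0,0,0.8,0,0,0,0.4,0,0,0,0.2,0,0,0,0,0,0,0]
}}

```text
time: 31.92
eef_pos: [0.4406, -0.2227, 0.0872]
tcp_rot: [-0.505, 0.495, 0.505, 0.495]
contact_force: [-1.0, 0.1, -1.8]
opening: 0.625
```

Request:
{"api": "move_arm", "payload": {
  "commands": [0.3,0,0,0,0.2,0,0,0,0.1,0,0,0,0.06,0,0,0,0,0,0,0],
  "force": 25
}}

```text
time: 32.55
eef_pos: [0.4407, -0.2226, 0.0712]
tcp_rot: [-0.505, 0.495, 0.505, 0.495]
contact_force: [-1.4, 1.3, 3.0]
opening: 0.627
```

Request:
{"api": "move_arm", "payload": {
  "commands": [-0.4,0.1,0,0,0,0.5,0,0,0,0.4,0,0,0.2,0,0,0,0.2,0,0,0,0.05,0,0,0,0,0,0,0]
}}

```text
time: 33.42
eef_pos: [0.4161, -0.2234, 0.071]
tcp_rot: [-0.505, 0.495, 0.505, 0.495]
contact_force: [-3.4, 3.8, 11.4]
opening: 0.628
```

Request:
{"api": "move_arm", "payload": {
  "commands": [0.02,-0.2,0,0,0,-0.2,0,0,0,-0.2,0,0,0.02,-0.2,0,0,0.03,-0.2,0,0,0,0,0,0],
  "force": 20
}}

```text
time: 34.17
eef_pos: [0.4405, -0.2232, 0.0684]
tcp_rot: [-0.505, 0.495, 0.506, 0.494]
contact_force: [-4.1, 0.2, 6.7]
opening: 0.628
```

```bash
cat > b.py <<'E'
from h import *
import sys
s=ctrl.get_state()
im=ctrl.read_camera("wrist"); cv2.imwrite(f"pics/{sys.argv[1]}.png",im[:,:,::-1])
print(s["time"],s["eef_pos"],s["contact_force"],s["wrist_torque"])
g=s["eef_pos"]+[0,0,.005];sg=float(sys.argv[2])
for t in (-5,0,5,10,20,30):
  a=np.array([-np.sin(np.radians(t)),0,np.cos(np.radians(t))]);x=np.array([a[2],0,-a[0]]);b=g-sg*a;T=g+(.1-sg)*a
  print(t,"footnear topnear topfar",[round(wproj(p,s)[1]) for p in(b-.033*x,T-.027*x,T+.027*x)],"low",(b-.033*x)[2])
E
python3 b.py wrist17 .068
```

```text
34.175 [ 0.4405 -0.2232  0.0684] [-4.0828  0.1837  6.6895] [ 0.0059  1.029  -0.0101]
-5 footnear topnear topfar [175, 284, 373] low 0.008581204690344811
0 footnear topnear topfar [182, 273, 374] low 0.005446304649910791
5 footnear topnear topfar [190, 263, 373] low 0.0028289256689993723
10 footnear topnear topfar [198, 254, 372] low 0.0007489875820719458
20 footnear topnear topfar [215, 236, 368] low -0.0017394582932780522
30 footnear topnear topfar [232, 221, 360] low -0.0019434228074310354
```

View pics/wrist17.png

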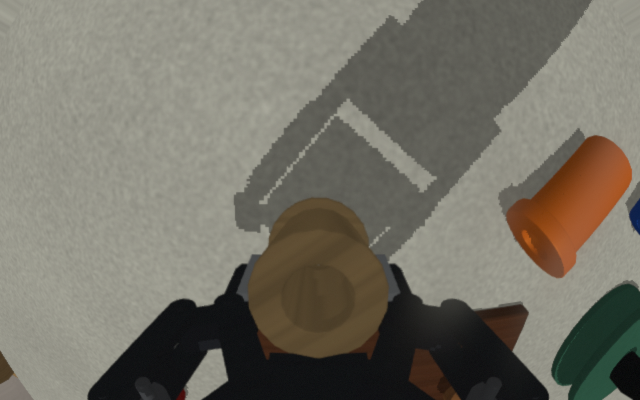

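Request:
{"api": "move_arm", "payload": {
  "commands": [0.05,-0.2,0,0,0.05,-0.2,0,0,0.05,-0.1,0,0,0,0,0,0]
}}

```text
time: 34.72
eef_pos: [0.453, -0.2231, 0.0649]
tcp_rot: [-0.505, 0.495, 0.506, 0.494]
contact_force: [-3.9, 0.3, 7.6]
opening: 0.629
```

```bash
python3 b.py wrist18 .068
```

```text
34.725 [ 0.453  -0.2231  0.0649] [-3.9441  0.2733  7.6199] [ 0.0401  1.1227 -0.0029]
-5 footnear topnear topfar [175, 284, 373] low 0.005076163103391464
0 footnear topnear topfar [182, 273, 374] low 0.0019412630629574434
5 footnear topnear topfar [190, 263, 373] low -0.0006761159179539751
10 footnear topnear topfar [198, 254, 372] low -0.0027560540048814017
20 footnear topnear topfar [215, 236, 368] low -0.0052444998802314
30 footnear topnear topfar [232, 221, 360] low -0.005448464394384383
```

View pics/wrist18.png

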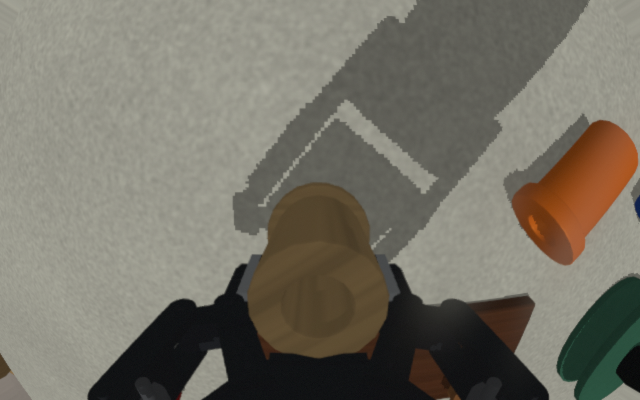

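Request:
{"api": "move_arm", "payload": {
  "commands": [0,0,0,0,0,0,0,0,0,0,0,0,0,0,0,0,0,0,0,0],
  "jaw": 66
}}

```text
time: 35.4
eef_pos: [0.453, -0.2223, 0.0638]
tcp_rot: [-0.505, 0.495, 0.505, 0.495]
contact_force: [0.2, -0.3, 0.4]
opening: 0.77
```

```bash
python3 b.py wrist19 .068
```

```text
35.4 [ 0.453  -0.2223  0.0638] [ 0.2088 -0.2918  0.3532] [-0.0119  0.0439 -0.0132]
-5 footnear topnear topfar [174, 284, 373] low 0.0038912326634620094
0 footnear topnear topfar [182, 274, 374] low 0.0007563326230279888
5 footnear topnear topfar [190, 264, 373] low -0.0018610463578834298
10 footnear topnear topfar [198, 254, 372] low -0.003940984444810856
20 footnear topnear topfar [215, 236, 368] low -0.006429430320160854
30 footnear topnear topfar [232, 222, 360] low -0.0066333948343138376
```

View pics/wrist19.png

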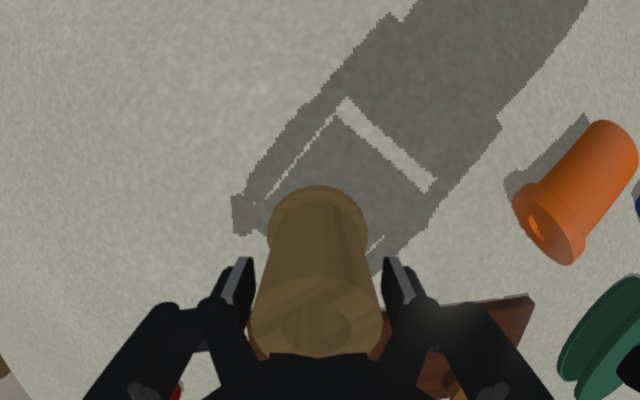

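Run:
```python
from h import *
s=ctrl.get_state();g=s["eef_pos"]
for dx in(0,.003,.006): print(dx,wproj([g[0]+dx,g[1],.1],s),wproj([g[0]+dx-.0135,g[1],.1],s),wproj([g[0]+dx-.027,g[1],.1],s),wproj([g[0]+dx-.033,g[1],.0],s))
im=cv2.imread("pics/wrist19.png");cv2.imwrite("pics/wrist19c.png",cv2.resize(im[170:370,220:420],None,fx=3,fy=3,interpolation=cv2.INTER_CUBIC))
```

```text
0 [322.0158 329.5606] [322.934  303.0856] [323.9388 272.6374] [321.3526 181.6319]
0.003 [321.8239 334.9441] [322.7222 309.2995] [323.7085 279.7632] [321.2539 186.111 ]
0.006 [321.6365 340.1566] [322.5149 315.3207] [323.4821 286.6815] [321.1556 190.5539]
```

View pics/wrist19c.png

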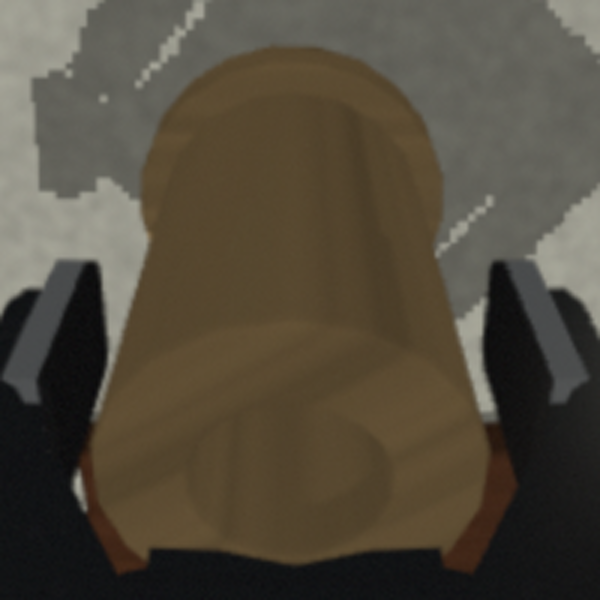

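Request:
{"api": "move_arm", "payload": {
  "commands": [0,0,0,0,0,0,0,0,0,0,0,0,0,0,0,0,0,0,0,0],
  "jaw": 35,
  "force": 50
}}

```text
time: 36.08
eef_pos: [0.4532, -0.2226, 0.0642]
tcp_rot: [0.505, -0.495, -0.505, -0.495]
contact_force: [-1.0, 0.2, 3.5]
opening: 0.627
```

Request:
{"api": "move_arm", "payload": {
  "commands": [-0.4,0,0,0,-0.8,0,0,0,-1,0,0,0,-1,0,0,0,-1,0,0,0,-1,-0.4,0.94,0,-1,-0.4,0.94,0,-0.84,-0.4,0.94,0,0,-0.4,0.94,0,0,-0.4,0.94,0,0,-0.4,0.94,0,0,-0.4,0.94,0,0,-0.4,0.94,0,0,-0.4,0.94,0,0,-0.4,0.94,0,0,-0.4,0.94,0,0,0,0,0]
}}

```text
time: 38.2
eef_pos: [0.5573, 0.0397, 0.2389]
tcp_rot: [-0.505, 0.495, 0.506, 0.494]
contact_force: [-0.6, -0.3, -2.5]
opening: 0.628
```

Request:
{"api": "move_arm", "payload": {
  "commands": [0,-0.4,0.95,0,0,-0.4,0.95,0,0,-0.4,0.95,0,0,-0.4,0.95,0,0,-0.4,0.94,0,0,0,0,0,0,0,0,0]
}}

```text
time: 39.08
eef_pos: [0.6049, 0.1568, 0.2393]
tcp_rot: [-0.505, 0.496, 0.505, 0.495]
contact_force: [-0.5, -0.6, -1.9]
opening: 0.631
```

```bash
python3 b.py wrist20 .0692
python3 - <<'E'
from h import *
im=ctrl.read_camera("side"); cv2.imwrite("pics/side20c.png",cv2.resize(im[90:230,230:370,::-1],None,fx=4,fy=4,interpolation=cv2.INTER_CUBIC))
E
```

```text
39.075 [0.6049 0.1568 0.2393] [-0.5157 -0.5852 -1.9473] [-0.0107  0.002  -0.023 ]
-5 footnear topnear topfar [174, 282, 371] low 0.17822262976036882
0 footnear topnear topfar [182, 272, 372] low 0.1750831633576449
5 footnear topnear topfar [190, 262, 371] low 0.17247035073902336
10 footnear topnear topfar [198, 253, 371] low 0.1704040769861914
20 footnear topnear topfar [215, 236, 367] low 0.16796976926951296
30 footnear topnear topfar [232, 222, 359] low 0.16785420541576174
```

View pics/wrist20.png

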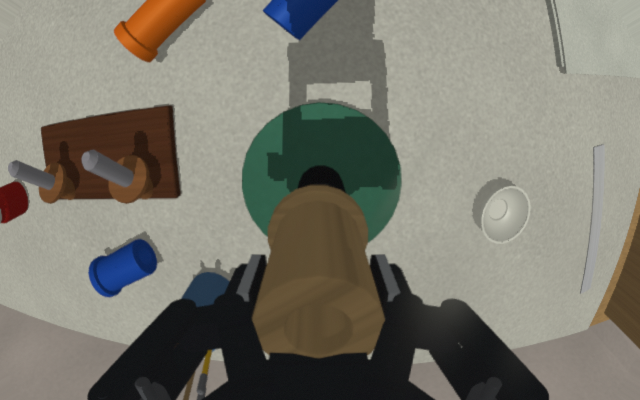

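View pics/side20c.png

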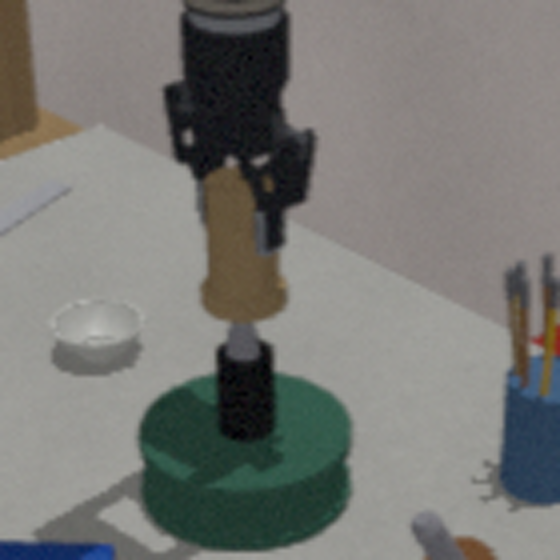

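Request:
{"api": "move_arm", "payload": {
  "commands": [0,0,0.1,0,0.3,0,0,0,0.3,0,0,0,0.2,0,0,0,0.2,0,0,0,0,0,0,0,0,0,0,0]
}}

```text
time: 40.05
eef_pos: [0.6056, 0.1603, 0.215]
tcp_rot: [0.505, -0.495, -0.505, -0.495]
contact_force: [-1.3, -0.3, -2.6]
opening: 0.629
```

Request:
{"api": "move_arm", "payload": {
  "commands": [0.1,0,0,0,0.1,0,0,0,0.1,0,0,0,0,0,0,0]
}}

```text
time: 40.55
eef_pos: [0.6052, 0.1602, 0.2069]
tcp_rot: [-0.505, 0.495, 0.505, 0.495]
contact_force: [-0.2, 0.5, -3.0]
opening: 0.631
```

Request:
{"api": "move_arm", "payload": {
  "commands": [0.12,0,-0.03,0,0.12,0,0,0,0.12,0,0,0,0,0,0,0]
}}

```text
time: 41.05
eef_pos: [0.6052, 0.1595, 0.1978]
tcp_rot: [-0.505, 0.495, 0.505, 0.495]
contact_force: [0.6, 0.3, -1.5]
opening: 0.628
```

Request:
{"api": "move_arm", "payload": {
  "commands": [0.08,0,0,0,0.06,0,0,0,0.04,0,0,0,0,0,0,0,0,0,0,0]
}}

```text
time: 41.68
eef_pos: [0.6056, 0.1596, 0.1942]
tcp_rot: [0.505, -0.495, -0.505, -0.495]
contact_force: [-1.0, -0.3, -0.2]
opening: 0.63
```

Run:
```python
from h import *
s=ctrl.get_state();print(s["time"],s["eef_pos"],s["contact_force"],s["wrist_torque"])
im=ctrl.read_camera("side"); cv2.imwrite("pics/side21c.png",cv2.resize(im[90:230,230:370,::-1],None,fx=4,fy=4,interpolation=cv2.INTER_CUBIC))
```

```text
41.675 [0.6056 0.1596 0.1942] [-1.0289 -0.2873 -0.2242] [ 0.1175  0.1164 -0.0235]
```

View pics/side21c.png

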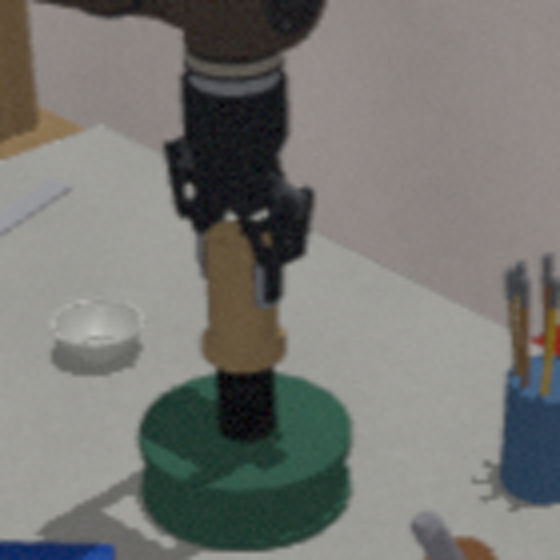

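Just touching the spacer (foot ≈130 mm up). I'll press lightly to square it.

Request:
{"api": "move_arm", "payload": {
  "commands": [0.05,0,0,0,0.04,0,0,0,0,0,0,0,0,0,0,0]
}}

```text
time: 42.22
eef_pos: [0.6062, 0.1597, 0.1941]
tcp_rot: [0.505, -0.494, -0.504, -0.496]
contact_force: [-2.2, -0.2, 6.4]
opening: 0.63
```

Request:
{"api": "move_arm", "payload": {
  "commands": [0.03,0,0,0,0,0,0,0,0,0,0,0]
}}

```text
time: 42.6
eef_pos: [0.6063, 0.1597, 0.1942]
tcp_rot: [0.506, -0.494, -0.504, -0.496]
contact_force: [-3.5, 0.2, 8.7]
opening: 0.629
```

Request:
{"api": "move_arm", "payload": {
  "commands": [0,0,0,0,0,0,0,0,0,0,0,0,0,0,0,0],
  "jaw": 85
}}

```text
time: 43.1
eef_pos: [0.6053, 0.1594, 0.1904]
tcp_rot: [-0.505, 0.495, 0.505, 0.495]
contact_force: [-0.2, 1.3, 0.2]
opening: 0.996
```

Request:
{"api": "move_arm", "payload": {
  "commands": [-0.5,0,0,0,-1,0,0,0,-1,0,0,0,-1,0,0,0,-0.5,0.8,0,0,0,1,0,0,0,1,0,0,0,0,0,0,0,0,0,0]
}}

```text
time: 44.22
eef_pos: [0.5361, 0.1581, 0.2917]
tcp_rot: [0.505, -0.495, -0.505, -0.495]
contact_force: [0.1, 0.7, 0.6]
opening: 0.994
```

Run:
```python
from h import *
s=ctrl.get_state();print(s["time"],s["eef_pos"],s["contact_force"],s["opening"])
im=ctrl.read_camera("side"); cv2.imwrite("pics/side22c.png",cv2.resize(im[90:230,230:370,::-1],None,fx=4,fy=4,interpolation=cv2.INTER_CUBIC))
im=ctrl.read_camera("wrist"); cv2.imwrite("pics/wrist22.png",im[:,:,::-1])
```

```text
44.225 [0.5361 0.1581 0.2917] [0.1165 0.7197 0.6268] 0.9939842806117863
```

View pics/side22c.png

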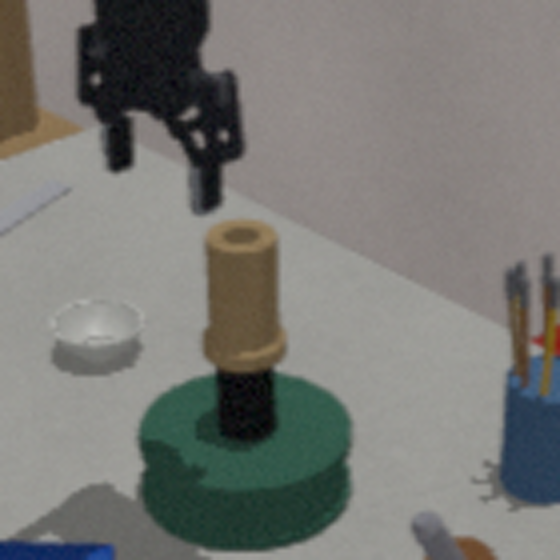

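View pics/wrist22.png

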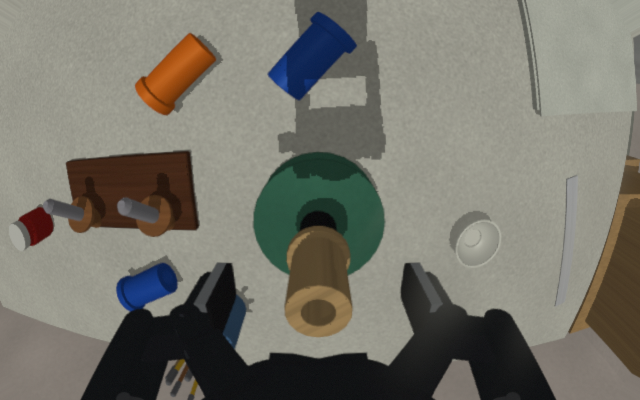

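The spacer and blank stand upright, stacked and released, and the gripper is clear of both. Handing in.

```bash
python3 -c "
from plant import ctrl
print(ctrl.sign_off())"
```

```text
the job is handed in; nothing more can be done
None
```

The spacer is seated on the stand's table and the wooden blank sits foot down on top of it. Both are upright and released. I handed the job in at about 44 s of the 72 s allowed; the sign-off gives no verdict.

**How it was done:** The tool can only point straight down, so each part came off its peg still leaning 30°. After lifting it clear, I put each one down on open bench and pressed and slid it until it was nearly upright. I then let go so it settled flat, and gripped it again to slide it over the mandrel. This means both parts were let go once on the bench as well as at the end, and there each still leaned roughly 5–10° when released.

**Last checks:**
- **Seating:** Each part met light contact, about 4–9 N, within about 1.5 mm of the expected height. That put the spacer's lower end at about 60 mm and the blank's foot at about 130 mm above the bench.
- **Final pictures:** The side and wrist views show the stack straight on the mandrel and the gripper clear of it. In those views the dish, jars and look-alikes appear where they were; I did not measure them.

**Disagreements:**
- **Mandrel position:** The cameras differed by 2–3 mm, so I centred the spacer using a small sideways force (about 4 N) felt on the way down, and reused that position for the blank.
- **Tilt and centring:** I judged the final tilt and centring by eye only. The parts' bores leave 1.5 mm of play around the mandrel.

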